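# Strip the shaker platform of its clamp stops

### The arm

A 6-joint arm with a two-finger parallel gripper is mounted at the origin on a cart in front of the work surface, level with it; the furniture and walls round the work are solid. World frame = base frame: x ahead of the robot, y to its left, z up, the work surface at z = 0. Lengths are in m, angles in rad, forces in N, time in s.
With the tool pointing down it reaches from about 0.35 to 0.775 m from the base axis. Payload 5.5 kg.
Tool frame: the origin (TCP) lies midway between the tips of the shut fingers; the grasp point (between the pads) lies 19 mm behind it; z points along the fingers, y is the line along which they close (so a half turn about z gives the same grasp; the last joint's range is limited). The gripper opens to 85 mm and grips with 20 to 120 N. Pads are 22 mm wide; open, the fingers measure 114 mm over their backs; the gripper's body (76 mm by 85 mm) begins 54 mm behind the grasp point. The pads swing forward as they close: fully open they stand 13 mm farther back than shut.
Start: joints at [-1.482, 0.313, 0.046, 1.304, 0, 1.431], TCP at [0.13, -0.56, 0.231] pointing down, gripper open.
Joint ranges: [-2.76, 2.76], [-0.86, 1.69], [-1.03, 1.26], [-2.2, 2.34], [-1.47, 1.5], [-3.14, 3.14]. Speed limits (rad/s): [2.57, 2.57, 3.14, 3.14, 3.14, 3.14].

### API

Orientations are given as a unit quaternion [w, x, y, z].
In Python, from workcell import env gives the robot as it stands.
- The arm moves only by the tool move_arm, never from a script. Its argument "targets" is a list of rows, each a list of 3 entries, a list of its own where there are three numbers: the shift along the tool's x, y, z in mm, then the turn, a rotation vector about the tool's x, y, z in units of 10 degrees (1.0 is 10 degrees), then the closure, from -1 (fully open) to 1 (shut). In form: [[[dx, dy, dz], [ax, ay, az], gripper], ...]. A call has 1 to 5 rows; each row is the pose to reach, as a shift and turn from the pose commanded when the call began, along the tool's axes at that moment; what a row does not reach only later rows make up. A row lasts 1/8 s, in which the tool goes at most 62.5 mm and 10.7 degrees, less where a joint would pass 70% of its speed; a pose out of reach is approached as far as the arm can. A call with a gripper value outside its range is refused whole. The fingers move at their own pace and stop on an object; "squeeze" is the grip in N (left out, the last holds). Time passes only in rows, so rows that repeat a pose let the fingers close. It gives the time, the measured TCP pose, the force, the opening and the grip force at its end, in the units of the state.
- env.get_state(): the state, without advancing time (a new reading comes with each control period).
- env.read_camera(name): name is "scene" or "top"; returns a dict with "pixels" (400x640x3 uint8, red, green, blue), "fovy" (degrees; the focal length in pixels is half the picture's height over the tangent of half this angle, whatever the lens; pixels are square), "cx", "cy" (the principal point, pixels), "dist_coeffs" ([k1, k2, p1, p2, k3] as OpenCV has them; the pictures are not rectified), "extrinsics" (4x4, takes a point from world to camera coordinates). Camera axes: x right, y up, looking along -z (the intrinsics and any distortion apply to the point x, -y, -z); pixel columns grow to the right and rows downward; lengths in m; the calibration is good to about 2 mm. A picture is of the moment at which its call begins. There is no depth.
- env.hand_in(): hands the job in; it is judged then, once.
Trained networks look in a picture, given as the dict that the camera call returned (one of the last four; its "shot" number tells which), for a name from the list of things; names that differ only in an ending like _2 or _b are one class to them, and where a whole thing is asked for, a point or a joint stands for the part that bears it (a point fixed in the world has none). Each returns a list of dicts, best first, with "confidence" (0 to 1); they miss things now and then, are a little off and sometimes report something else, mostly with a low value. They report only what shows in the picture. A call takes as long as a camera call. They do not tell look-alikes from the thing itself.
- env.spot_in(thing, picture): "centre" ([x, y, z] in m, in world coordinates, good to about 4 mm: the middle of the surface that is visible of it).
- env.regions_of(thing, picture): "mask" (400x640 bool, what is visible of it).
- env.landmark_of(thing, picture): "centre" ([x, y, z] in m, in world coordinates, good to about 4 mm: a listed point, or the origin of a listed thing).
The state is a dict: "clock": time; "joint_pos": joint angles; "qvel": joint speeds; "tau": joint torques, N m; "tcp_pos": TCP position; "orientation": TCP orientation; "wrist_force": force on the tool from outside, world axes, zero at the start; "ft_torque": the same for the moment, N m; "finger_gap": finger opening in m; "grip_force": force on a finger pad.
Only numpy, scipy, OpenCV 4.12 (cv2) and the standard library are available. Lean on these libraries where they do the work, as an engineer would, in place of code of your own. Each camera call takes 0.05 s, during which the arm holds its last target. There are 200 camera calls.

### The job

Strip the bench shaker for cleaning. On the console press the round key (stop) and then the square key (lock), each by itself, fully down and released again; then slide every clamp stop along its T-slot to the open end, lift it out and set it down in the steel tray, on the tray's floor, not stacked. When all the clamp stops are in the tray press the long bar key (stripped); leave the other things on the bench, such as the timer, the petri dish and the small bottles, where they are.

Things in the scene. Friction and masses are not known exactly. Their poses are not given: they have to be found in the camera images.
- shaker: bench shaker, fixed, 260 (x) x 190 (y) mm, origin at the centre of its underside. On top two T-slots along its x, centred at y = -45 and +45 mm, floor at z = 34 mm. From x = -50 to +125 mm lips cover them: cavity 35 mm wide and 10 mm high, 15 mm gap between lips, lips' top at z = 52 mm; a wall closes the +x end
- exit_right (a point): point on the floor of the right-hand slot's open end, at x = -95, y = -45 mm on the shaker, axes as the shaker's. Here (shaker x = -130 to -50 mm) there are no walls or lips: a clamp stop with its origin on this point, within 10 mm, stands free and lifts straight up
- exit_left (a point): point on the floor of the left-hand slot's open end, at x = -95, y = 45 mm on the shaker, axes as the shaker's. Here (shaker x = -130 to -50 mm) there are no walls or lips: a clamp stop with its origin on this point, within 10 mm, stands free and lifts straight up
- clamp_1: steel clamp stop, about 0.16 kg: T-foot 60 (x) x 32 (y) x 8 mm, neck 12 mm wide to z = 20 mm, above it a dark block 50 (x) x 24 (y) mm up to z = 68 mm, to be gripped across its 24 mm. Origin at the centre of the foot's underside. Upright, foot under the lips, near the closed end of the right-hand (-y) slot at the start. May be absent.
- clamp_2: steel clamp stop, about 0.16 kg: T-foot 60 (x) x 32 (y) x 8 mm, neck 12 mm wide to z = 20 mm, above it a dark block 50 (x) x 24 (y) mm up to z = 68 mm, to be gripped across its 24 mm. Origin at the centre of the foot's underside. Upright, foot under the lips, near the open end of the right-hand (-y) slot at the start. May be absent.
- clamp_3: steel clamp stop, about 0.16 kg: T-foot 60 (x) x 32 (y) x 8 mm, neck 12 mm wide to z = 20 mm, above it a dark block 50 (x) x 24 (y) mm up to z = 68 mm, to be gripped across its 24 mm. Origin at the centre of the foot's underside. Upright, foot under the lips, near the closed end of the left-hand (+y) slot at the start. May be absent.
- clamp_4: steel clamp stop, about 0.16 kg: T-foot 60 (x) x 32 (y) x 8 mm, neck 12 mm wide to z = 20 mm, above it a dark block 50 (x) x 24 (y) mm up to z = 68 mm, to be gripped across its 24 mm. Origin at the centre of the foot's underside. Upright, foot under the lips, near the open end of the left-hand (+y) slot at the start. May be absent.
- tray: loose open steel tray, 130 (x) x 180 (y) mm, walls 4 mm thick and 20 mm high, floor 4 mm thick, 0.7 kg; origin at the centre of its underside, axes along its sides; room for four clamp stops in two rows of two, their long side along the tray's y
- console: fixed grey key console, 70 (x) x 160 (y) x 30 mm, origin at the centre of its underside; carries three white keys 48 mm apart in a row along its y, in any order
- key_round (a joint): round key, 28 mm diameter: pressing down moves it 6 mm; value 0 up, 0.006 fully down; a spring lifts it again; about 4.4 N holds it fully down
- key_round_top (a point): centre of the round key's top face, 45 mm above the bench when up; moves with the key
- key_square (a joint): square key, 26 x 26 mm: pressing down moves it 6 mm; value 0 up, 0.006 fully down; a spring lifts it again; about 4.4 N holds it fully down
- key_square_top (a point): centre of the square key's top face, 45 mm above the bench when up; moves with the key
- key_bar (a joint): long narrow bar key, 42 (console x) x 14 mm: pressing down moves it 6 mm; value 0 up, 0.006 fully down; a spring lifts it again; about 4.4 N holds it fully down
- key_bar_top (a point): centre of the bar key's top face, 45 mm above the bench when up; moves with the key
- timer: bystander: bench timer 62 x 62 x 15 mm, origin at the centre of its underside; leave alone
- petri_dish: bystander: petri dish 62 mm diameter, 13 mm high, origin at the centre of its underside; leave alone
- buffer_a: bystander: small dropper bottle 29 mm diameter, 71 mm high, origin at the centre of its underside; leave alone
There are look-alikes about, which are no part of the job. Leave any red look-alike of the clamp_4 alone.

How it is judged:
By the outcome, as a careful person would: the job done as asked, in the order asked, and still so for the second after the job is handed in, with the robot touching nothing.
Of clamp_1, clamp_2, clamp_3, clamp_4 only 3 to 4 are there at a start; the rules pass over those that are not, and their reading is None.
At some moment in a run one of tray may be knocked a few centimetres aside while the robot is not near it.
Once in a run the grip may slacken for a moment while it holds something.
It also fails if it takes over 208 s, if anything falls off the work surface, if the arm or the gripper's body presses on something with over 40 N, if the wrist force passes 120 N, or if a joint passes its speed limit or range.

## Working session

There is one attempt and no reset: what is moved stays moved. The work goes in short steps, Python scripts to look and compute and a tool call to move; the robot and the scene stay as the last step left them, time stands still between calls to the robot, and variables do not carry over. Pictures are saved under pics/ and viewed, at most 14 in all, crops included, and the job is handed in when it is done.

Besides the shell and the picture viewer there is one more tool, called after "Call:" by a JSON object that holds its "op" and its "data". move_arm: Moves the arm, as the interface text tells. Its arguments: {"type":"object","properties":{"targets":{"type":"array","items":{"type":"array"}},"squeeze":{"type":"number"}},"required":["targets"]}

```bash
mkdir -p pics; ls; cat > h.py <<'E'
import numpy as np, cv2
from workcell import env
from scipy.spatial.transform import Rotation as R
def K(p):
    f=200/np.tan(np.radians(p["fovy"])/2); return np.array([[f,0,p["cx"]],[0,f,p["cy"]],[0,0,1]])
def proj(P,p):
    E=np.array(p["extrinsics"]); c=np.c_[np.atleast_2d(P),np.ones(len(np.atleast_2d(P)))]@E.T
    c=c[:,:3]*[1,-1,-1]
    return cv2.projectPoints(c,np.zeros(3),np.zeros(3),K(p),np.array(p["dist_coeffs"],float))[0][:,0]
def unproj(uv,z,p):
    E=np.array(p["extrinsics"]); n=cv2.undistortPoints(np.array(uv,float).reshape(-1,1,2),K(p),np.array(p["dist_coeffs"],float))[:,0]
    d=(np.c_[n,np.ones(len(n))]*[1,-1,-1])@E[:3,:3]; o=-E[:3,:3].T@E[:3,3]
    return o+d*((z-o[2])/d[:,2])[:,None]
def save(p,name,crop=None,s=1):
    im=p["pixels"][:,:,::-1]
    if crop: im=im[crop[1]:crop[3],crop[0]:crop[2]]
    cv2.imwrite("pics/"+name,cv2.resize(im,None,fx=s,fy=s,interpolation=cv2.INTER_CUBIC))
def tool(target):  # world target -> shift in tool axes mm
    s=env.get_state(); r=R.from_quat(np.array(s["orientation"])[[1,2,3,0]])
    return np.round(r.inv().apply(np.array(target)-s["tcp_pos"])*1000,1)
E
python3 - <<'E'
from h import *
s=env.get_state();print({k:np.round(v,3).tolist() for k,v in s.items()})
a=env.read_camera("top");b=env.read_camera("scene")
save(a,"top0.png");save(b,"scene0.png")
for n in ["shaker","tray","console","clamp_1","key_round_top","key_square_top","key_bar_top","exit_right","exit_left","timer","petri_dish","buffer_a"]:
  for nm,p in (("top",a),("scene",b)):
    for r in env.landmark_of(n,p):
      if r["confidence"]>.3: print(n,nm,np.round(r["centre"],3),round(r["confidence"],2),proj(r["centre"],p)[0].round())
E
```

```text
pics
{'clock': 0.0, 'joint_pos': [-1.482, 0.314, 0.045, 1.304, -0.0, 1.431], 'qvel': [-0.002, -0.002, 0.0, 0.001, 0.001, 0.001], 'tau': [0.001, -48.063, 29.853, 0.02, 0.0, 0.0], 'tcp_pos': [0.13, -0.559, 0.23], 'orientation': [-0.001, 0.993, 0.114, 0.0], 'wrist_force': [0.358, 0.405, -1.073], 'ft_torque': [-0.044, -0.04, 0.005], 'grip_force': 0.0, 'finger_gap': 0.085}
shaker top [0.553 0.022 0.   ] 0.98 [394. 186.]
shaker scene [ 0.55   0.023 -0.001] 0.86 [386. 195.]
tray top [0.459 0.302 0.002] 0.95 [285. 219.]
tray scene [0.454 0.303 0.001] 0.96 [307. 251.]
tray scene [0.602 0.271 0.046] 0.72 [282. 197.]
console top [0.603 0.27  0.001] 0.86 [299. 164.]
console top [0.597 0.318 0.05 ] 0.45 [279. 162.]
console scene [ 0.603  0.271 -0.001] 0.58 [283. 216.]
clamp_1 top [0.64  0.057 0.031] 0.81 [382. 150.]
clamp_1 top [ 0.534 -0.013  0.033] 0.74 [410. 191.]
clamp_1 top [0.546 0.073 0.03 ] 0.63 [376. 186.]
clamp_1 top [ 0.319  0.173 -0.004] 0.55 [335. 276.]
clamp_1 scene [0.549 0.065 0.036] 0.94 [373. 185.]
clamp_1 scene [0.635 0.054 0.033] 0.92 [354. 172.]
clamp_1 scene [ 0.319  0.17  -
[... 284 characters left out ...]
] 0.5 [302. 191.]
key_bar_top top [0.598 0.272 0.046] 0.55 [298. 162.]
key_bar_top scene [0.601 0.271 0.045] 0.64 [283. 197.]
exit_right top [ 0.449 -0.004  0.032] 0.87 [407. 224.]
exit_left top [0.464 0.082 0.031] 0.57 [372. 218.]
exit_left scene [0.461 0.088 0.028] 0.58 [391. 207.]
timer top [ 0.582  0.442 -0.003] 0.81 [233. 171.]
timer scene [0.585 0.439 0.   ] 0.78 [214. 243.]
timer scene [0.549 0.067 0.031] 0.33 [372. 187.]
petri_dish top [ 0.463  0.496 -0.004] 0.82 [209. 216.]
petri_dish scene [0.472 0.496 0.003] 0.68 [210. 280.]
petri_dish scene [0.606 0.32  0.042] 0.45 [261. 204.]
buffer_a top [0.463 0.081 0.032] 0.57 [373. 218.]
buffer_a scene [ 0.753  0.21  -0.   ] 0.75 [274. 183.]
```

```bash
python3 - <<'E'
import cv2
a=cv2.imread("pics/top0.png")[110:310,180:460];cv2.imwrite("pics/topc.png",cv2.resize(a,None,fx=2.8,fy=2.8,interpolation=cv2.INTER_CUBIC))
E
```

```text
(no output)
```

View pics/topc.png

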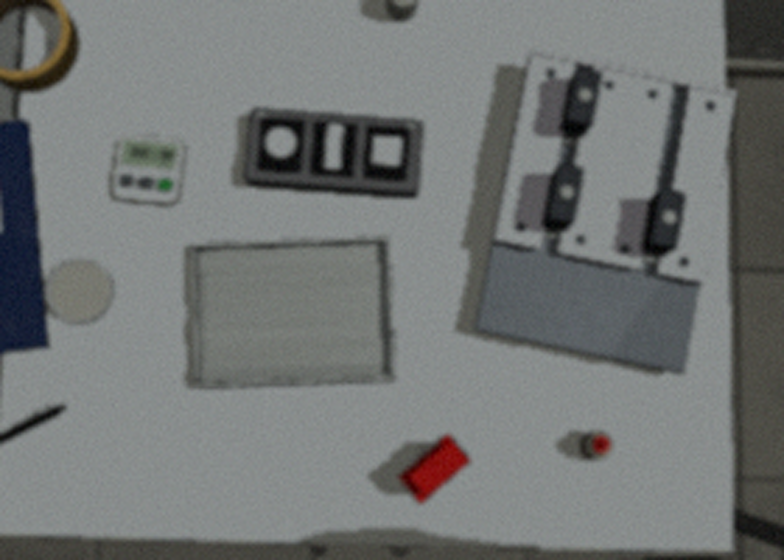

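View pics/scene0.png

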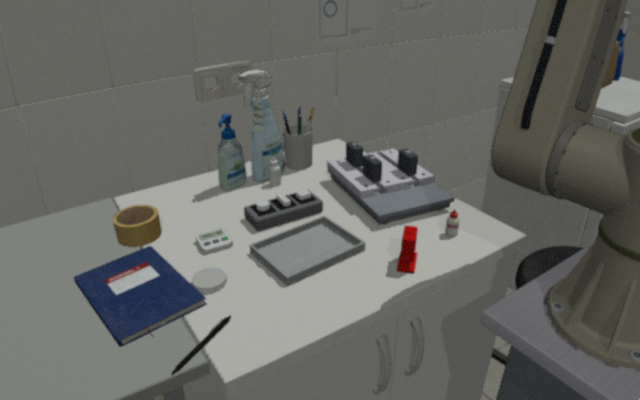

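The picture shows three dark clamps: left-closed (crop 580,100), left-open (563,195) and right-open (665,220). The red look-alike is at (435,468) and stays put, and the red-capped bottle at (595,445) isn't part of the job. Round, bar and square keys run from left to right at crop x 282, 333 and 387. The tray is at (288,312).

```bash
cat >> h.py <<'E'
def yaw_rect(n,p,z):
    r=[q for q in env.regions_of(n,p) if q["confidence"]>.4]
    out=[]
    for q in r:
        c,_=cv2.findContours(q["mask"].astype(np.uint8),cv2.RETR_EXTERNAL,cv2.CHAIN_APPROX_NONE)
        c=max(c,key=cv2.contourArea)[:,0]
        w=unproj(c,z,p)[:,:2]
        (ctr,sz,a)=cv2.minAreaRect((w*1000).astype(np.float32)); out.append((np.round(ctr),np.round(sz),round(a,1),round(q["confidence"],2)))
    return out
E
python3 - <<'E'
from h import *
a=env.read_camera("top")
for n,z in (("tray",.02),("console",.03),("shaker",.04),("clamp_1",.102)): print(n,yaw_rect(n,a,z))
f=lambda l:[[180+x/2.8,110+y/2.8] for x,y in l]
print(unproj(f([(475,332),(685,373)]),.034,a).round(3)); print(unproj(f([(531,53),(735,90)]),.052,a).round(3))
print("keys",unproj(f([(282,143),(334,147),(387,150)]),.045,a).round(3))
print("traytop",unproj(f([(187,247),(387,240),(393,380),(188,386)]),.02,a).round(3))
b=env.read_camera("scene")
for p in (a,b):
  for n in ("shaker","clamp_1","tray"):
    print(n,[(np.round(r["centre"],3),round(r["confidence"],2)) for r in env.landmark_of(n,p)][:4])
E
```

```text
tray [(array([452., 302.]), array([132., 184.]), 2.8, 0.96)]
console [(array([596., 269.]), array([158.,  74.]), 86.6, 0.76), (array([604., 318.]), array([26., 25.]), 1.9, 0.7)]
shaker [(array([551.,  22.]), array([196., 269.]), 79.3, 0.95), (array([642.,  48.]), array([29., 76.]), 79.9, 0.58)]
clamp_1 [(array([626.,  58.]), array([28., 70.]), 78.7, 0.85), (array([524., -13.]), array([31., 66.]), 78.0, 0.73), (array([314., 178.]), array([29., 52.]), 45.7, 0.7), (array([543.,  73.]), array([29., 64.]), 79.0, 0.53)]
[[ 0.435  0.139  0.034]
 [ 0.403 -0.048  0.034]]
[[ 0.688  0.092  0.052]
 [ 0.659 -0.093  0.052]]
keys [[0.6   0.315 0.045]
 [0.598 0.268 0.045]
 [0.596 0.221 0.045]]
traytop [[0.507 0.399 0.02 ]
 [0.518 0.219 0.02 ]
 [0.392 0.211 0.02 ]
 [0.382 0.393 0.02 ]]
shaker [(array([0.551, 0.024, 0.003]), 0.67)]
clamp_1 [(array([ 0.532, -0.011,  0.032]), 0.86), (array([0.637, 0.052, 0.031]), 0.86), (array([0.546, 0.072, 0.032]), 0.85), (array([0.748, 0.207, 0.   ]), 0.55)]
tray [(array([0.461, 0.3  , 0.003]), 0.81), (array([ 0.451, -0.005,  0.032]), 0.41)]
shaker [(array([0.552, 0.022, 0.002]), 0.96), (array([0.586, 0.438, 0.   ]), 0.73)]
clamp_1 [(array([ 0.532, -0.019,  0.036]), 0.97), (array([0.637, 0.055, 0.032]), 0.93), (array([0.55 , 0.066, 0.033]), 0.8), (array([ 0.319,  0.171, -0.005]), 0.78)]
tray [(array([0.457, 0.301, 0.001]), 0.64), (array([0.468, 0.497, 0.002]), 0.43)]
```

Call:
{"op": "move_arm", "data": {"targets": [[[60,-60,-40],[0,0,2.2],1],[[120,-120,-40],[0,0,2.2],1]], "squeeze": 60}}

```text
clock: 2.15
tcp_pos: [0.1935, -0.4595, 0.2663]
orientation: [0.001, 0.997, -0.077, 0.0]
wrist_force: [1.2, -0.1, 0.3]
finger_gap: 0.0516
grip_force: 0.0
```

Call:
{"op": "move_arm", "data": {"targets": [[[283,-831,40],[0,0,0],1],[[283,-831,40],[0,0,0],1],[[283,-831,40],[0,0,0],1],[[283,-831,40],[0,0,0],1],[[283,-831,40],[0,0,0],1]]}}

```text
clock: 2.78
tcp_pos: [0.3363, -0.18, 0.2513]
orientation: [0.0, 0.997, -0.073, 0.001]
wrist_force: [1.2, 0.3, -0.7]
finger_gap: -0.0004
grip_force: 0.0
```

```bash
python3 -c "
from h import *
print(tool([.6,.319,.1]),env.get_state()['joint_pos'])"
```

```text
[ 187.6 -532.3  151.1] [-7.02767391e-01 -7.11065230e-02 -3.47819984e-01  1.29251262e+00
  5.02551244e-05  2.58574929e+00]
```

Call:
{"op": "move_arm", "data": {"targets": [[[50,-130,0],[0,0,-1],1],[[70,-190,0],[0,0,-2],1],[[90,-250,0],[0,0,-3],1],[[110,-310,0],[0,0,-4],1],[[110,-310,0],[0,0,-5],1]]}}

```text
clock: 3.4
tcp_pos: [0.4829, 0.0965, 0.2513]
orientation: [0.0, 0.934, 0.358, 0.0]
wrist_force: [0.9, -1.5, 0.4]
finger_gap: -0.0
grip_force: 0.0
```

Call:
{"op": "move_arm", "data": {"targets": [[[0,0,0],[0,0,-1],1],[[0,0,0],[0,0,-2],1],[[0,0,0],[0,0,-3],1],[[0,0,0],[0,0,-4],1],[[0,0,0],[0,0,-5],1]]}}

```text
clock: 4.03
tcp_pos: [0.4821, 0.0944, 0.2511]
orientation: [0.0, 0.695, 0.719, 0.0]
wrist_force: [-0.3, 0.6, -0.5]
finger_gap: -0.0005
grip_force: 0.0
```

Call:
{"op": "move_arm", "data": {"targets": [[[0,0,0],[0,0,-1],1],[[0,0,0],[0,0,-2],1],[[0,0,0],[0,0,-3],1],[[0,0,0],[0,0,-4],1],[[0,0,0],[0,0,-5],1]]}}

```text
clock: 4.65
tcp_pos: [0.4821, 0.0944, 0.2511]
orientation: [0.0, 0.326, 0.945, -0.0]
wrist_force: [0.5, -0.3, 0.4]
finger_gap: -0.0001
grip_force: 0.0
```

Call:
{"op": "move_arm", "data": {"targets": [[[0,0,0],[0,0,-1],1],[[0,0,0],[0,0,-2],1],[[0,0,0],[0,0,-2.8],1],[[0,0,0],[0,0,-2.8],1]]}}

```text
clock: 5.15
tcp_pos: [0.4821, 0.0944, 0.2511]
orientation: [0.0, 0.091, 0.996, -0.0]
wrist_force: [-0.0, 0.2, -0.2]
finger_gap: -0.0002
grip_force: 0.0
```

```bash
cat >> h.py <<'E'
def ang():
    s=env.get_state(); r=R.from_quat(np.array(s["orientation"])[[1,2,3,0]]); x=r.apply([1,0,0]); return round(float(np.degrees(np.arctan2(x[1],x[0]))),1)
E
python3 -c "
from h import *
print(tool([.6,.319,.1]),ang(),env.get_state()['joint_pos'].round(2))"
```

```text
[-75.1 242.3 151.1] 169.5 [ 0.03  0.15 -0.12  1.3  -0.    0.21]
```

Call:
{"op": "move_arm", "data": {"targets": [[[-75,242,130],[0,0,0],1],[[-75,242,130],[0,0,0],1],[[-75,242,150],[0,0,0],1],[[-75,242,180],[0,0,0],1],[[-75,242,180],[0,0,0],1]]}}

```text
clock: 5.78
tcp_pos: [0.5999, 0.3197, 0.0706]
orientation: [0.0, 0.092, 0.996, 0.0]
wrist_force: [0.1, 0.4, 0.1]
finger_gap: -0.0002
grip_force: 0.0
```

```bash
python3 -c "
from h import *
print(tool([.6,.319,.039]))"
```

```text
[-0.2 -0.6 31.6]
```

Call:
{"op": "move_arm", "data": {"targets": [[[0,0,20],[0,0,0],1],[[0,0,28],[0,0,0],1],[[0,0,32],[0,0,0],1],[[0,0,33],[0,0,0],1],[[0,0,33],[0,0,0],1]]}}

```text
clock: 6.4
tcp_pos: [0.5996, 0.3179, 0.0405]
orientation: [0.001, 0.091, 0.996, 0.0]
wrist_force: [-3.1, 0.3, 2.9]
finger_gap: -0.0001
grip_force: 1.7
```

Call:
{"op": "move_arm", "data": {"targets": [[[0,0,2],[0,0,0],1],[[0,0,4],[0,0,0],1],[[0,0,4],[0,0,0],1]]}}

```text
clock: 6.78
tcp_pos: [0.5997, 0.3179, 0.0387]
orientation: [0.001, 0.091, 0.996, 0.0]
wrist_force: [-7.1, -2.3, 18.9]
finger_gap: 0.0001
grip_force: 9.8
```

Call:
{"op": "move_arm", "data": {"targets": [[[0,0,-20],[0,0,0],1],[[0,0,-36],[0,0,0],1],[[-18,-94,-36],[0,0,0],1],[[-18,-94,-36],[0,0,0],1],[[-18,-94,-25],[0,0,0],1]]}}

```text
clock: 7.4
tcp_pos: [0.6013, 0.22, 0.0609]
orientation: [0.001, 0.092, 0.996, 0.0]
wrist_force: [-0.4, 0.0, 0.4]
finger_gap: -0.0001
grip_force: 0.0
```

Call:
{"op": "move_arm", "data": {"targets": [[[0,0,10],[0,0,0],1],[[0,0,18],[0,0,0],1],[[0,0,23],[0,0,0],1],[[0,0,25],[0,0,0],1],[[0,0,25],[0,0,0],1]]}}

```text
clock: 8.02
tcp_pos: [0.5997, 0.2231, 0.0386]
orientation: [0.001, 0.09, 0.996, -0.0]
wrist_force: [-9.0, -3.8, 24.7]
finger_gap: -0.0002
grip_force: 12.3
```

Call:
{"op": "move_arm", "data": {"targets": [[[0,0,-60],[0,0,0],1],[[0,0,-120],[0,0,0],0],[[10,-60,-130],[0,0,0],-1],[[23,-120,-130],[0,0,0],-1],[[23,-160,-130],[0,0,0],-1]]}}

```text
clock: 8.65
tcp_pos: [0.5471, 0.0684, 0.165]
orientation: [-0.0, 0.09, 0.996, -0.0]
wrist_force: [0.3, -0.0, 0.2]
finger_gap: 0.0724
grip_force: 0.0
```

```bash
python3 - <<'E'
from h import *
print(tool([.548,.0695,.066]),ang())
b=env.read_camera("scene");save(b,"s1.png",(230,60,520,280),2.7)
E
```

```text
[-0.7  1.2 99. ] 169.7
```

View pics/s1.png

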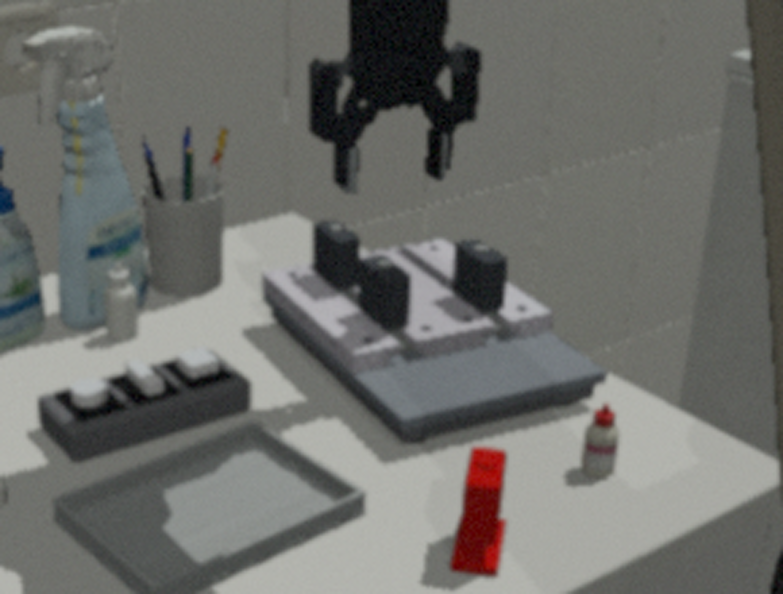

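Call:
{"op": "move_arm", "data": {"targets": [[[0,1,50],[0,0,0],-1],[[0,1,98],[0,0,0],-1],[[0,1,98],[0,0,0],-1],[[0,1,98],[0,0,0],1],[[0,1,98],[0,0,0],1]], "squeeze": 60}}

```text
clock: 9.32
tcp_pos: [0.5505, 0.0705, 0.0691]
orientation: [0.002, 0.09, 0.996, 0.0]
wrist_force: [0.0, -1.2, -0.1]
finger_gap: 0.0516
grip_force: 0.0
```

Call:
{"op": "move_arm", "data": {"targets": [[[0,0,0],[0,0,0],1],[[0,0,0],[0,0,0],1],[[0,0,0],[0,0,0],1]]}}

```text
clock: 9.7
tcp_pos: [0.5496, 0.0701, 0.0683]
orientation: [0.001, 0.09, 0.996, 0.0]
wrist_force: [-1.1, -0.9, 7.1]
finger_gap: 0.0232
grip_force: 61.0
```

Call:
{"op": "move_arm", "data": {"targets": [[[20,0,0],[0,0,0],1],[[45,0,0],[0,0,0],1],[[70,0,0],[0,0,0],1],[[84,0,0],[0,0,0],1],[[84,0,0],[0,0,0],1]], "squeeze": 80}}

```text
clock: 10.32
tcp_pos: [0.4658, 0.0855, 0.0683]
orientation: [0.001, 0.09, 0.996, 0.0]
wrist_force: [-3.4, 0.0, 11.9]
finger_gap: 0.0233
grip_force: 80.6
```

```bash
python3 - <<'E'
from h import *
b=env.read_camera("scene");save(b,"s2.png",(330,120,480,240),4)
print(env.get_state()['wrist_force'],env.get_state()['tcp_pos'],[(np.round(r["centre"],3),round(r["confidence"],2)) for r in env.landmark_of("clamp_4",b)][:4])
E
```

```text
[-3.95346118  0.22238088 13.98319055] [0.46579636 0.08548778 0.06827898] [(array([ 0.32 ,  0.17 , -0.002]), 0.82), (array([0.467, 0.085, 0.032]), 0.72), (array([0.636, 0.057, 0.032]), 0.61), (array([ 0.533, -0.021,  0.034]), 0.5)]
```

View pics/s2.png

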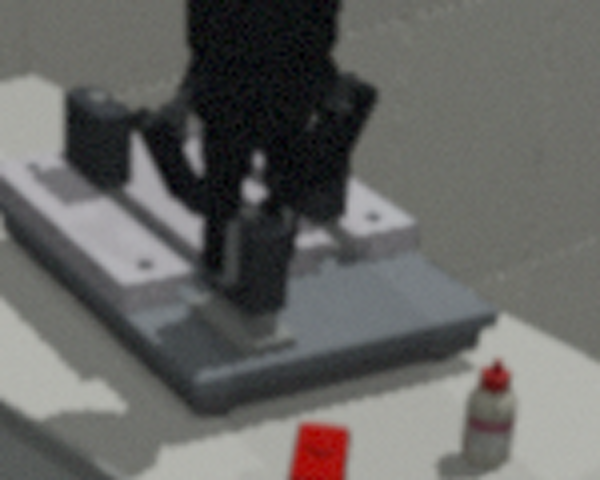

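Call:
{"op": "move_arm", "data": {"targets": [[[0,0,-20],[0,0,0],1],[[0,0,-60],[0,0,0],1],[[0,0,-110],[0,0,0],1],[[0,0,-120],[0,0,1],1],[[0,0,-120],[0,0,2],1]]}}

```text
clock: 11.05
tcp_pos: [0.4661, 0.0853, 0.1878]
orientation: [0.0, 0.265, 0.964, 0.0]
wrist_force: [0.5, -0.2, -2.2]
finger_gap: 0.0229
grip_force: 78.7
```

Call:
{"op": "move_arm", "data": {"targets": [[[0,0,0],[0,0,1],1],[[0,0,0],[0,0,2],1],[[0,0,0],[0,0,3],1],[[0,0,0],[0,0,4],1],[[0,0,0],[0,0,5],1]]}}

```text
clock: 11.68
tcp_pos: [0.465, 0.0853, 0.1861]
orientation: [-0.001, 0.648, 0.762, -0.001]
wrist_force: [-0.7, -0.7, -1.2]
finger_gap: 0.0229
grip_force: 78.7
```

Call:
{"op": "move_arm", "data": {"targets": [[[0,0,0],[0,0,0.67],1],[[0,0,0],[0,0,0.67],1],[[0,0,0],[0,0,0.67],1]]}}

```text
clock: 12.05
tcp_pos: [0.4655, 0.0852, 0.1865]
orientation: [-0.0, 0.688, 0.726, -0.0]
wrist_force: [0.8, -0.0, -1.8]
finger_gap: 0.0231
grip_force: 78.7
```

```bash
cat > tr.py <<'E'
from h import *
import sys
a=env.read_camera("top");b=env.read_camera("scene")
for p in (a,b): print("tray",[(np.round(r["centre"],3),round(r["confidence"],2)) for r in env.landmark_of("tray",p)][:2])
print(yaw_rect("tray",a,.02)); 
s=env.get_state();print(ang(),s["tcp_pos"],s["finger_gap"],s["grip_force"])
if len(sys.argv)>1: save(a,sys.argv[1],(200,130,460,310),3)
E
python3 tr.py
```

```text
tray [(array([0.458, 0.301, 0.002]), 0.75)]
tray [(array([ 0.453,  0.301, -0.002]), 0.65)]
[(array([658.,  52.]), array([12., 51.]), 79.8, 0.72), (array([452., 301.]), array([132., 180.]), 2.7, 0.64)]
93.0 [0.46593391 0.08525252 0.18688079] 0.022990027347998532 78.66915464401245
```

Call:
{"op": "move_arm", "data": {"targets": [[[60,8,0],[0,0,0],1],[[120,16,0],[0,0,0],1],[[180,24,20],[0,0,0],1],[[235,31,40],[0,0,0],1],[[259,31,80],[0,0,0],1]]}}

```text
clock: 12.92
tcp_pos: [0.4852, 0.3494, 0.1075]
orientation: [0.001, 0.688, 0.726, 0.002]
wrist_force: [0.6, -0.2, -2.4]
finger_gap: 0.0231
grip_force: 78.8
```

Call:
{"op": "move_arm", "data": {"targets": [[[0,0,30],[0,0,0],1],[[0,0,50],[0,0,0],1],[[0,0,60],[0,0,0],1],[[0,0,63],[0,0,0],1],[[0,0,65],[0,0,0],1]]}}

```text
clock: 13.55
tcp_pos: [0.4845, 0.3457, 0.0427]
orientation: [0.0, 0.689, 0.725, 0.001]
wrist_force: [-0.2, -0.2, -2.6]
finger_gap: 0.0229
grip_force: 78.8
```

Call:
{"op": "move_arm", "data": {"targets": [[[0,0,2],[0,0,0],1],[[0,0,4],[0,0,0],1],[[0,0,4],[0,0,0],1]]}}

```text
clock: 13.92
tcp_pos: [0.4842, 0.3457, 0.0384]
orientation: [0.0, 0.689, 0.725, 0.001]
wrist_force: [0.3, 0.2, -0.2]
finger_gap: 0.023
grip_force: 79.0
```

Call:
{"op": "move_arm", "data": {"targets": [[[0,0,1],[0,0,0],1],[[0,0,1],[0,0,0],0],[[0,0,1],[0,0,0],0],[[0,0,1],[0,0,0],0],[[0,0,-50],[0,0,0],0]]}}

```text
clock: 14.55
tcp_pos: [0.4805, 0.3437, 0.0841]
orientation: [-0.001, 0.689, 0.725, -0.005]
wrist_force: [0.1, -0.8, 0.2]
finger_gap: 0.0428
grip_force: 0.0
```

Call:
{"op": "move_arm", "data": {"targets": [[[0,0,-60],[0,0,0],0],[[0,0,-90],[0,0,-1],-1],[[0,0,-90],[0,0,-2],-1],[[0,0,-90],[0,0,-3],-1],[[0,0,-90],[0,0,-4],-1]]}}

```text
clock: 15.18
tcp_pos: [0.4837, 0.3455, 0.1778]
orientation: [-0.0, 0.397, 0.918, -0.0]
wrist_force: [0.4, -0.3, -0.0]
finger_gap: 0.0855
grip_force: 0.0
```

```bash
python3 - <<'E'
from h import *
b=env.read_camera("scene");save(b,"s3.png",(200,120,480,310),2.8)
print(ang(),env.get_state()['finger_gap'],tool([.532,-.017,.165]),[(np.round(r["centre"],3),round(r["confidence"],2)) for r in env.landmark_of("clamp_4",b)][:5])
E
```

```text
133.5 0.08558468304414205 [-296.  -214.6   12.8] [(array([ 0.318,  0.169, -0.004]), 0.85), (array([0.639, 0.054, 0.033]), 0.77), (array([ 0.532, -0.023,  0.037]), 0.72), (array([0.485, 0.344, 0.008]), 0.59), (array([0.468, 0.495, 0.002]), 0.5)]
```

View pics/s3.png

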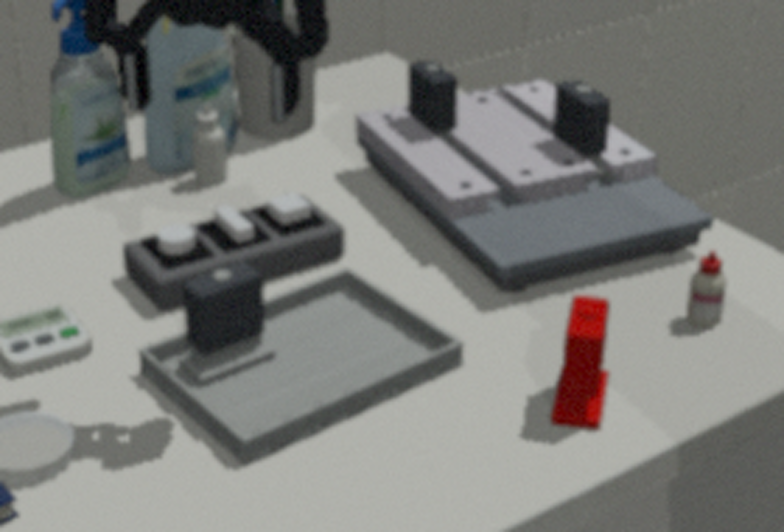

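Call:
{"op": "move_arm", "data": {"targets": [[[-58,-16,0],[0,0,-1],-1],[[-116,-32,0],[0,0,-2],-1],[[-174,-48,0],[0,0,-3],-1],[[-232,-64,0],[0,0,-3.6],-1],[[-290,-80,0],[0,0,-3.6],-1]]}}

```text
clock: 15.9
tcp_pos: [0.6234, 0.0769, 0.1779]
orientation: [0.0, 0.098, 0.995, 0.0]
wrist_force: [-0.0, 0.4, -0.2]
finger_gap: 0.0853
grip_force: 0.0
```

```bash
python3 - <<'E'
from h import *
print(ang(),tool([.637,.054,.066]))
E
```

```text
168.8 [-17.8 -19.8 111.9]
```

Call:
{"op": "move_arm", "data": {"targets": [[[-18,-20,0],[0,0,-0.1],-1],[[-18,-20,0],[0,0,-0.1],-1],[[-18,-20,0],[0,0,-0.1],-1]]}}

```text
clock: 16.27
tcp_pos: [0.6359, 0.0561, 0.1776]
orientation: [-0.0, 0.089, 0.996, 0.0]
wrist_force: [0.9, -0.4, 0.5]
finger_gap: 0.0856
grip_force: 0.0
```

```bash
python3 - <<'E'
from h import *
print(ang(),tool([.637,.054,.067]))
E
```

```text
169.8 [ -1.6  -1.9 110.6]
```

Call:
{"op": "move_arm", "data": {"targets": [[[-2,-2,50],[0,0,0],-1],[[-2,-2,100],[0,0,0],-1],[[-2,-2,110],[0,0,0],-1],[[-2,-2,110],[0,0,0],1],[[-2,-2,110],[0,0,0],1]], "squeeze": 60}}

```text
clock: 16.9
tcp_pos: [0.6397, 0.0537, 0.0705]
orientation: [0.002, 0.088, 0.996, 0.0]
wrist_force: [0.3, 0.1, -0.2]
finger_gap: 0.0518
grip_force: 0.0
```

Call:
{"op": "move_arm", "data": {"targets": [[[0,0,0],[0,0,0],1],[[0,0,0],[0,0,0],1],[[0,0,0],[0,0,0],1]], "squeeze": 80}}

```text
clock: 17.27
tcp_pos: [0.6393, 0.0532, 0.0699]
orientation: [0.002, 0.088, 0.996, 0.0]
wrist_force: [-1.5, -0.8, 6.4]
finger_gap: 0.023
grip_force: 79.3
```

Call:
{"op": "move_arm", "data": {"targets": [[[20,0,0],[0,0,0],1],[[50,0,0],[0,0,0],1],[[80,0.5,0],[0,0,0],1],[[110,0.5,0],[0,0,0],1],[[140,1,0],[0,0,0],1]]}}

```text
clock: 17.9
tcp_pos: [0.5025, 0.0785, 0.0699]
orientation: [0.003, 0.088, 0.996, 0.0]
wrist_force: [3.8, -0.9, 5.9]
finger_gap: 0.0228
grip_force: 79.4
```

Call:
{"op": "move_arm", "data": {"targets": [[[20,0,0],[0,0,0],1],[[36,0,0],[0,0,0],1],[[36,0,0],[0,0,0],1]]}}

```text
clock: 18.27
tcp_pos: [0.4655, 0.0852, 0.0698]
orientation: [0.002, 0.088, 0.996, 0.0]
wrist_force: [-3.0, -0.1, 13.8]
finger_gap: 0.0232
grip_force: 80.6
```

```bash
python3 - <<'E'
from h import *
b=env.read_camera("scene")
print([(np.round(r["centre"],3),round(r["confidence"],2)) for r in env.landmark_of("clamp_4",b)][:5])
E
```

```text
[(array([0.466, 0.086, 0.034]), 0.97), (array([0.482, 0.338, 0.004]), 0.9), (array([ 0.32 ,  0.17 , -0.005]), 0.57), (array([ 0.536, -0.019,  0.034]), 0.49)]
```

Call:
{"op": "move_arm", "data": {"targets": [[[0,0,-20],[0,0,0],1],[[0,0,-60],[0,0,0],1],[[0,0,-110],[0,0,0],1],[[0,0,-120],[0,0,1],1],[[0,0,-120],[0,0,2],1]]}}

```text
clock: 19.0
tcp_pos: [0.4654, 0.085, 0.1892]
orientation: [0.001, 0.262, 0.965, 0.0]
wrist_force: [0.3, 0.7, -1.7]
finger_gap: 0.0227
grip_force: 78.7
```

Call:
{"op": "move_arm", "data": {"targets": [[[0,0,0],[0,0,1],1],[[0,0,0],[0,0,2],1],[[0,0,0],[0,0,3],1],[[0,0,0],[0,0,4],1],[[0,0,0],[0,0,5],1]]}}

```text
clock: 19.62
tcp_pos: [0.4642, 0.085, 0.1875]
orientation: [-0.001, 0.646, 0.764, -0.001]
wrist_force: [-0.5, 0.6, -1.3]
finger_gap: 0.023
grip_force: 78.7
```

Call:
{"op": "move_arm", "data": {"targets": [[[0,0,0],[0,0,0.7],1],[[0,0,0],[0,0,0.7],1],[[0,0,0],[0,0,0.7],1]]}}

```text
clock: 20.0
tcp_pos: [0.4646, 0.085, 0.1877]
orientation: [-0.0, 0.688, 0.726, -0.0]
wrist_force: [-0.2, 0.7, -1.4]
finger_gap: 0.0232
grip_force: 78.7
```

```bash
python3 tr.py t4.png
```

```text
tray [(array([0.456, 0.3  , 0.002]), 0.96), (array([0.465, 0.09 , 0.152]), 0.63)]
tray [(array([0.455, 0.298, 0.   ]), 0.62)]
[]
93.0 [0.46489554 0.08503665 0.18790862] 0.023042594251501645 78.73177886009216
```

View pics/t4.png

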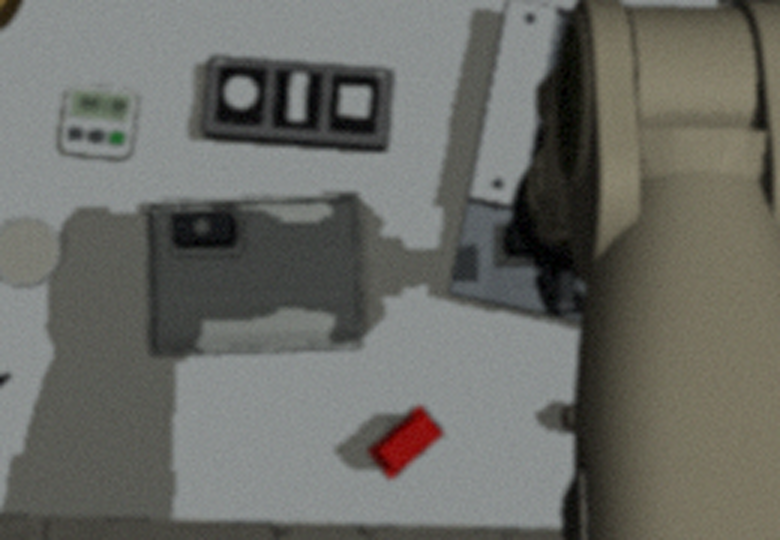

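Call:
{"op": "move_arm", "data": {"targets": [[[60,-8,0],[0,0,0],1],[[120,-16,0],[0,0,0],1],[[180,-24,10],[0,0,0],1],[[235,-28,20],[0,0,0],1],[[258,-28,40],[0,0,0],1]]}}

```text
clock: 20.88
tcp_pos: [0.4237, 0.3445, 0.1482]
orientation: [0.0, 0.687, 0.726, 0.001]
wrist_force: [0.6, 0.6, -2.0]
finger_gap: 0.023
grip_force: 78.7
```

Call:
{"op": "move_arm", "data": {"targets": [[[0,0,40],[0,0,0],1],[[0,0,80],[0,0,0],1],[[0,0,100],[0,0,0],1],[[0,0,104],[0,0,0],1],[[0,0,104],[0,0,0],1]]}}

```text
clock: 21.5
tcp_pos: [0.4242, 0.3414, 0.0443]
orientation: [0.0, 0.689, 0.725, 0.0]
wrist_force: [1.2, 0.2, -1.3]
finger_gap: 0.0225
grip_force: 78.7
```

Call:
{"op": "move_arm", "data": {"targets": [[[0,0,2],[0,0,0],1],[[0,0,4],[0,0,0],1],[[0,0,4],[0,0,0],1]]}}

```text
clock: 21.88
tcp_pos: [0.424, 0.3414, 0.0402]
orientation: [0.0, 0.689, 0.725, 0.0]
wrist_force: [0.4, -0.5, -1.9]
finger_gap: 0.0229
grip_force: 78.7
```

Call:
{"op": "move_arm", "data": {"targets": [[[0,0,1.5],[0,0,0],1],[[0,0,1.5],[0,0,0],0.1],[[0,0,1.5],[0,0,0],0.1],[[0,0,1.5],[0,0,0],0.1],[[0,0,-50],[0,0,0],0.1]]}}

```text
clock: 22.5
tcp_pos: [0.4209, 0.3394, 0.0866]
orientation: [-0.001, 0.689, 0.725, -0.004]
wrist_force: [0.5, 1.0, -0.2]
finger_gap: 0.0385
grip_force: 0.0
```

Call:
{"op": "move_arm", "data": {"targets": [[[0,0,-60],[0,0,0],0.1],[[0,0,-90],[0,0,-1],-1],[[0,0,-90],[0,0,-2],-1],[[0,0,-90],[0,0,-3],-1],[[0,0,-90],[0,0,-4],-1]]}}

```text
clock: 23.12
tcp_pos: [0.4238, 0.3413, 0.1799]
orientation: [0.0, 0.397, 0.918, -0.0]
wrist_force: [-0.2, 0.8, 0.2]
finger_gap: 0.0854
grip_force: 0.0
```

```bash
python3 - <<'E'
from h import *
b=env.read_camera("scene");save(b,"s5.png",(200,120,480,310),2.8)
print(ang(),env.get_state()['finger_gap'],tool([.534,-.0175,.177]),[(np.round(r["centre"],3),round(r["confidence"],2)) for r in env.landmark_of("clamp_4",b)][:5])
E
```

```text
133.5 0.08499346321254435 [-336.  -167.3    2.9] [(array([ 0.32 ,  0.169, -0.   ]), 0.85), (array([0.485, 0.344, 0.006]), 0.76), (array([ 0.423,  0.345, -0.   ]), 0.75), (array([ 0.533, -0.022,  0.038]), 0.69)]
```

View pics/s5.png

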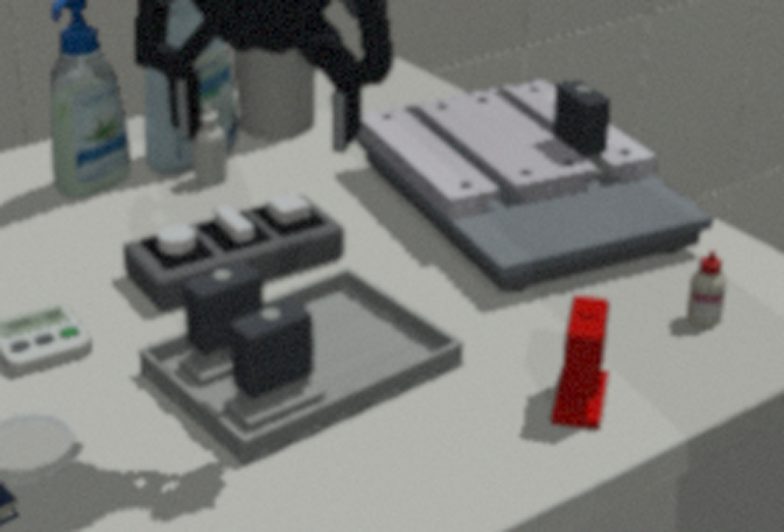

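Call:
{"op": "move_arm", "data": {"targets": [[[-55,-27,0],[0,0,-1],-1],[[-110,-55,0],[0,0,-2],-1],[[-165,-82,0],[0,0,-3],-1],[[-220,-110,0],[0,0,-3.6],-1],[[-275,-137,0],[0,0,-3.63],-1]]}}

```text
clock: 23.85
tcp_pos: [0.5076, 0.0566, 0.18]
orientation: [0.0, 0.095, 0.995, 0.0]
wrist_force: [1.4, -0.3, 0.1]
finger_gap: 0.0854
grip_force: 0.0
```

```bash
python3 - <<'E'
from h import *
print(ang(),tool([.533,-.0183,.177]))
E
```

```text
169.1 [-39.1 -68.7   3. ]
```

Call:
{"op": "move_arm", "data": {"targets": [[[-39,-69,0],[0,0,0],-1],[[-39,-69,0],[0,0,0],-1],[[-39,-69,0],[0,0,0],-1],[[-39,-69,0],[0,0,0],-1]]}}

```text
clock: 24.35
tcp_pos: [0.5321, -0.0153, 0.1798]
orientation: [-0.0, 0.094, 0.996, 0.0]
wrist_force: [-0.3, -0.0, 0.2]
finger_gap: 0.0854
grip_force: 0.0
```

```bash
python3 - <<'E'
from h import *
print(ang(),tool([.533,-.0183,.067]))
E
```

```text
169.2 [ -1.6  -2.8 112.8]
```

Call:
{"op": "move_arm", "data": {"targets": [[[-2,-3,50],[0,0,-0.05],-1],[[-2,-3,100],[0,0,-0.05],-1],[[-2,-3,112],[0,0,-0.05],-1],[[-2,-3,112],[0,0,-0.05],1],[[-2,-3,112],[0,0,-0.05],1]], "squeeze": 60}}

```text
clock: 24.98
tcp_pos: [0.5357, -0.0198, 0.07]
orientation: [0.002, 0.089, 0.996, -0.0]
wrist_force: [-0.5, -0.1, 0.7]
finger_gap: 0.0517
grip_force: 0.0
```

Call:
{"op": "move_arm", "data": {"targets": [[[0,0,0],[0,0,0],1],[[0,0,0],[0,0,0],1],[[0,0,0],[0,0,0],1]], "squeeze": 80}}

```text
clock: 25.35
tcp_pos: [0.5355, -0.0202, 0.0696]
orientation: [0.002, 0.09, 0.996, 0.0]
wrist_force: [0.5, 1.2, 5.7]
finger_gap: 0.0231
grip_force: 79.4
```

Call:
{"op": "move_arm", "data": {"targets": [[[20,0,0],[0,0,0],1],[[45,0,0],[0,0,0],1],[[70,0,0],[0,0,0],1],[[86,0,0],[0,0,0],1],[[86,0,0],[0,0,0],1]]}}

```text
clock: 25.98
tcp_pos: [0.4495, -0.0048, 0.0696]
orientation: [0.001, 0.09, 0.996, -0.0]
wrist_force: [-3.4, 0.7, 13.9]
finger_gap: 0.0227
grip_force: 80.5
```

```bash
python3 - <<'E'
from h import *
b=env.read_camera("scene")
print([(np.round(r["centre"],3),round(r["confidence"],2)) for r in env.landmark_of("clamp_2",b)][:5])
E
```

```text
[(array([ 0.316,  0.169, -0.004]), 0.85), (array([0.421, 0.345, 0.002]), 0.8), (array([0.485, 0.342, 0.005]), 0.74), (array([ 0.45 , -0.006,  0.038]), 0.71), (array([0.599, 0.271, 0.001]), 0.4)]
```

Call:
{"op": "move_arm", "data": {"targets": [[[0,0,-20],[0,0,0],1],[[0,0,-60],[0,0,0],1],[[0,0,-110],[0,0,0],1],[[0,0,-120],[0,0,1],1],[[0,0,-120],[0,0,2],1]]}}

```text
clock: 26.7
tcp_pos: [0.4497, -0.0048, 0.189]
orientation: [0.001, 0.264, 0.965, -0.0]
wrist_force: [-1.2, 0.4, -3.6]
finger_gap: 0.0228
grip_force: 78.7
```

Call:
{"op": "move_arm", "data": {"targets": [[[0,0,0],[0,0,1],1],[[0,0,0],[0,0,2],1],[[0,0,0],[0,0,3],1],[[0,0,0],[0,0,4],1],[[0,0,0],[0,0,5],1]]}}

```text
clock: 27.32
tcp_pos: [0.4485, -0.0046, 0.1874]
orientation: [-0.001, 0.647, 0.763, -0.001]
wrist_force: [0.7, -0.3, -2.1]
finger_gap: 0.023
grip_force: 78.7
```

Call:
{"op": "move_arm", "data": {"targets": [[[0,0,0],[0,0,0.67],1],[[0,0,0],[0,0,0.67],1],[[0,0,0],[0,0,0.67],1]]}}

```text
clock: 27.7
tcp_pos: [0.4491, -0.0047, 0.1876]
orientation: [-0.0, 0.688, 0.726, -0.0]
wrist_force: [0.2, 0.0, -2.1]
finger_gap: 0.023
grip_force: 78.7
```

```bash
python3 tr.py; python3 -c "
from h import *
a=env.read_camera('scene')
print([(np.round(r['centre'],3),round(r['confidence'],2)) for r in env.landmark_of('clamp_2',a)][:5])"
```

```text
tray [(array([0.458, 0.298, 0.001]), 0.64)]
tray [(array([0.453, 0.3  , 0.   ]), 0.77)]
[(array([451., 301.]), array([133., 182.]), 3.8, 0.95)]
93.1 [ 0.4494356  -0.00470288  0.18788614] 0.023064205282574194 78.70676279067993
[(array([ 0.424,  0.344, -0.001]), 0.96), (array([ 0.449, -0.004,  0.152]), 0.93), (array([0.487, 0.341, 0.005]), 0.72)]
```

Call:
{"op": "move_arm", "data": {"targets": [[[60,6,0],[0,0,0],1],[[120,12,0],[0,0,0],1],[[180,18,10],[0,0,0],1],[[235,24,20],[0,0,0],1],[[260,24,40],[0,0,0],1]]}}

```text
clock: 28.68
tcp_pos: [0.4605, 0.2594, 0.1481]
orientation: [0.0, 0.687, 0.727, 0.001]
wrist_force: [-0.8, -0.6, -2.6]
finger_gap: 0.0228
grip_force: 78.8
```

Call:
{"op": "move_arm", "data": {"targets": [[[0,0,40],[0,0,0],1],[[0,0,80],[0,0,0],1],[[0,0,100],[0,0,0],1],[[0,0,104],[0,0,0],1],[[0,0,104],[0,0,0],1]]}}

```text
clock: 29.3
tcp_pos: [0.4601, 0.2563, 0.0443]
orientation: [0.0, 0.688, 0.726, 0.0]
wrist_force: [1.1, 0.3, -2.1]
finger_gap: 0.0231
grip_force: 78.8
```

Call:
{"op": "move_arm", "data": {"targets": [[[0,0,2],[0,0,0],1],[[0,0,4],[0,0,0],1],[[0,0,4],[0,0,0],1]]}}

```text
clock: 29.68
tcp_pos: [0.4599, 0.2562, 0.0402]
orientation: [0.0, 0.688, 0.725, 0.0]
wrist_force: [-0.1, 0.0, -2.4]
finger_gap: 0.0231
grip_force: 78.8
```

Call:
{"op": "move_arm", "data": {"targets": [[[0,0,1.5],[0,0,0],1],[[0,0,1.5],[0,0,0],0.0],[[0,0,1.5],[0,0,0],0.0],[[0,0,1.5],[0,0,0],0.0],[[0,0,-50],[0,0,0],0.0]]}}

```text
clock: 30.3
tcp_pos: [0.4565, 0.2549, 0.0868]
orientation: [-0.002, 0.688, 0.725, -0.004]
wrist_force: [1.1, 1.1, -0.9]
finger_gap: 0.0427
grip_force: 0.0
```

Call:
{"op": "move_arm", "data": {"targets": [[[0,0,-60],[0,0,0],0.0],[[0,0,-90],[0,0,-1],1],[[0,0,-90],[0,0,-2],1],[[0,0,-90],[0,0,-3],1],[[0,0,-90],[0,0,-4],1]]}}

```text
clock: 30.92
tcp_pos: [0.4597, 0.2562, 0.1799]
orientation: [0.0, 0.396, 0.918, -0.0]
wrist_force: [-0.9, -0.5, -0.6]
finger_gap: 0.0002
grip_force: 0.0
```

```bash
python3 - <<'E'
from h import *
b=env.read_camera("scene");save(b,"s6.png",(180,120,480,320),2.6)
print(ang(),env.get_state()['finger_gap'],tool([.600,.270,.08]),[(np.round(r["centre"],3),round(r["confidence"],2)) for r in env.landmark_of("clamp_4",b)][:5])
E
```

```text
133.6 -8.264330300024846e-05 [-86.8 111.   99.9] [(array([0.463, 0.255, 0.006]), 0.93), (array([0.483, 0.34 , 0.004]), 0.92), (array([0.424, 0.345, 0.005]), 0.76), (array([ 0.321,  0.171, -0.003]), 0.63)]
```

View pics/s6.png

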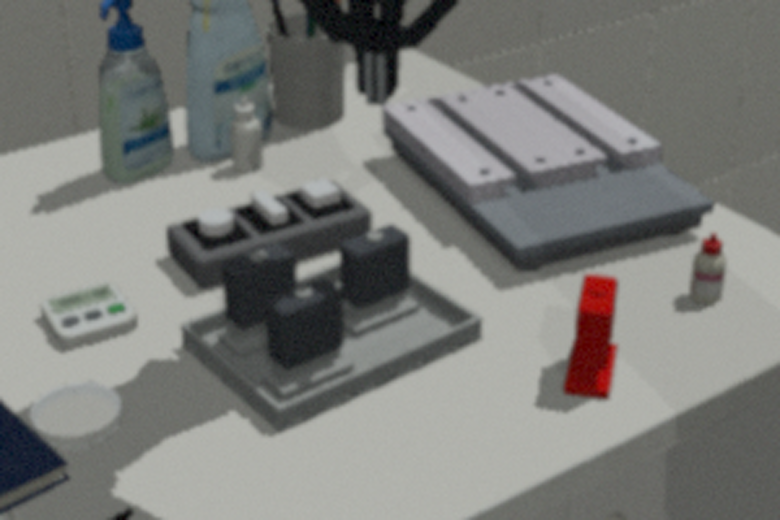

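All three clamp stops stand upright on the tray floor, at about (258,285), (305,325) and (375,268) in the crop, and both slots are empty. Next is the bar key.

Call:
{"op": "move_arm", "data": {"targets": [[[-30,40,0],[0,0,-1],1],[[-60,80,0],[0,0,-2],1],[[-87,111,0],[0,0,-3],1],[[-87,111,60],[0,0,-3.6],1],[[-87,111,100],[0,0,-3.6],1]]}}

```text
clock: 31.65
tcp_pos: [0.6002, 0.2679, 0.0772]
orientation: [-0.001, 0.097, 0.995, -0.0]
wrist_force: [-1.0, 0.1, -0.4]
finger_gap: 0.0001
grip_force: 0.0
```

Call:
{"op": "move_arm", "data": {"targets": [[[0,0,0],[0,0,0],1],[[0,0,0],[0,0,0],1]]}}

```text
clock: 31.9
tcp_pos: [0.6011, 0.2686, 0.0814]
orientation: [0.001, 0.096, 0.995, 0.0]
wrist_force: [0.4, 0.3, 0.0]
finger_gap: -0.0
grip_force: 0.0
```

```bash
python3 - <<'E'
from h import *
print(ang(),tool([.600,.2705,.039]))
E
```

```text
168.9 [ 1.5  1.6 42.4]
```

Call:
{"op": "move_arm", "data": {"targets": [[[1,2,25],[0,0,0],1],[[1,2,36],[0,0,0],1],[[1,2,42],[0,0,0],1],[[1,2,47],[0,0,0],1],[[1,2,47],[0,0,0],1]]}}

```text
clock: 32.52
tcp_pos: [0.6006, 0.271, 0.0386]
orientation: [0.002, 0.096, 0.995, 0.001]
wrist_force: [-9.4, -2.2, 25.4]
finger_gap: -0.0
grip_force: 12.4
```

Call:
{"op": "move_arm", "data": {"targets": [[[0,0,-40],[0,0,0],1],[[0,0,-100],[0,0,0],1],[[0,0,-160],[0,0,0],1],[[0,0,-160],[0,0,0],1],[[0,0,-160],[0,0,0],1]]}}

```text
clock: 33.15
tcp_pos: [0.5998, 0.2705, 0.1936]
orientation: [0.001, 0.096, 0.995, 0.0]
wrist_force: [0.2, -0.4, 0.1]
finger_gap: -0.0004
grip_force: 0.0
```

```bash
python3 - <<'E'
from h import *
a=env.read_camera("top");save(a,"end.png",(180,110,460,310),2.8)
b=env.read_camera("scene")
for n in("clamp_4","tray"): print([(np.round(r["centre"],3),round(r["confidence"],2)) for r in env.landmark_of(n,b)][:4])
E
```

```text
[(array([ 0.318,  0.169, -0.003]), 0.98), (array([0.463, 0.256, 0.003]), 0.94), (array([0.484, 0.344, 0.002]), 0.71), (array([0.424, 0.344, 0.001]), 0.56)]
[(array([0.454, 0.299, 0.   ]), 0.65)]
```

View pics/end.png

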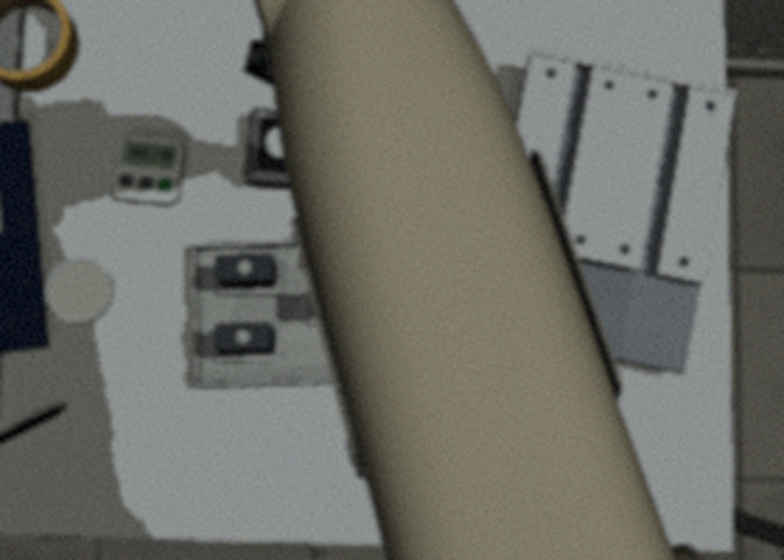

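Two clamps show in the tray at (245,270) and (245,340). The arm hides the third, but the scene camera puts it at (0.463, 0.256). The slots are empty and the bystanders I can see haven't moved.

```bash
python3 -c "
from workcell import env
print(env.hand_in())"
```

```text
the job is handed in; nothing more can be done
None
```

I pressed the round and square keys, set the three clamp stops that were there (clamp_1 was absent) upright on the tray floor, pressed the bar key and handed the job in at about 33 s; no verdict came back.

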